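# Lock the stake holder's cam

### The arm

A 6-joint arm with a two-finger parallel gripper is mounted at the origin on the work surface. World frame = base frame: x ahead of the robot, y to its left, z up, the work surface at z = 0. Lengths are in mm, angles in rad, forces in N, time in s.
With the tool pointing down it reaches from about 350 to 775 mm from the base axis. Payload 7.3 kg.
Tool frame: the origin (TCP) lies midway between the tips of the shut fingers; the grasp point (between the pads) lies 19 mm behind it; z points along the fingers, y is the direction in which the jaws open and shut (so a half turn about z gives the same grasp; the last joint's range is limited). The gripper opens to 92 mm and grips with 3 to 60 N. Pads are 19 mm wide; open, the fingers measure 130 mm over their backs; the gripper's body (75 mm by 190 mm) begins 47 mm behind the grasp point.
Start: joints at [1.152, 0.342, 1.524, -0, 1.275, -0.146], TCP at [141.436, 505.612, 204.741] pointing down, gripper open.
Joint ranges: [-2.53, 2.53], [-0.77, 2.02], [0.04, 2.7], [-1, 4.14], [0.28, 2.66], [-3.11, 3.11]. Speed limits (rad/s): [2.57, 2.57, 3.14, 3.14, 3.14, 3.14].

### API

Orientations are given as [roll, pitch, yaw] about the fixed x, y, z axes, in that order (R = Rz(yaw) Ry(pitch) Rx(roll)).
In Python, from plant import sensors, imaging, ticket gives the robot as it stands. The module is installed in compiled form; this text tells all that it offers.
- The arm moves only by the tool arm_command, never from a script. Its argument "increments" is one flat list of numbers, 5 for each row, row after row: the closure, from 0 (fully open) to 1 (shut), then the shift along the tool's x, y, z in mm, then the turn about the tool's z in degrees. In form: [hand, dx, dy, dz, spin, hand, dx, dy, dz, spin, ...]. A call has 1 to 20 rows; each row is the pose to reach, as a shift and turn from the pose commanded when the call began, along the tool's axes at that moment; what a row does not reach only later rows make up. A row lasts 1/8 s, in which the tool goes at most 62.5 mm and 10.7 degrees, less where a joint would pass 70% of its speed; a pose out of reach is approached as far as the arm can. A call with a gripper value outside its range is refused whole. The fingers move at their own pace and stop on an object; the grip force is fixed at half the most. Time passes only in rows, so rows that repeat a pose let the fingers close. It gives the time, the measured TCP pose, the force and the opening at its end, in the units of the state.
- sensors.get_obs(): the state, without advancing time (a new reading comes with each control period).
- imaging.capture(name): name is "side" or "top"; returns the picture (400x640x3 uint8, blue, green, red); there is no depth.
- imaging.calibration(name): a dict with "fx", "fy", "cx", "cy" (pixels), "world_to_cam" (4x4, takes a point from world to camera coordinates). Camera axes: x right, y down, z forward; pixel columns grow to the right and rows downward; lengths in mm; the calibration is good to about 2 mm. A picture is of the moment at which its call begins. calibration takes no time and is no camera call.
- ticket.close_job(): hands the job in, once; it reports no verdict.
The state is a dict: "time": time; "joint_positions": joint angles; "dq": joint speeds; "tau": joint torques, N m; "tool_pos": TCP position; "tcp_rot": TCP orientation; "contact_force": force on the tool from outside, world axes, zero at the start; "moment": the same for the moment, N m; "grip_width": finger opening in mm.
Only numpy, scipy, OpenCV 4.12 (cv2) and the standard library are available. Lean on these libraries where they do the work, as an engineer would, in place of code of your own. Each camera call takes 0.05 s, during which the arm holds its last target. There are 200 camera calls.

### The job

The mushroom dolly was left standing on the stake holder's plate, in the way of the cam lever. First stand it upright in the metal tray and let go of it, then turn the cam lever clockwise (seen from above) until the sprung follower drops into the cam's notch, and let go. Leave the mallet, the steel block and the jar where they are.

Things in the scene. Friction and masses are not known exactly. Their poses are not given: they have to be found in the camera images.
- holder: stake holder, fixed to the bench: dark steel plate 200 x 310 mm (x, y), 12 mm thick, origin at the centre of its underside on the bench, z up. On the plate: the cam's vertical axis at y = -45 mm (x = 0); a grey follower housing 46 x 46 mm, centred at y = +27 mm, top 36 mm above the bench; a T-shaped stake (yellow post in a grey socket, steel head 120 mm long along x and 32 mm wide, top 167 mm above the bench) at y = +115 mm. Its place and yaw vary
- cam_grip (a point): point on the cam's vertical axis, in the black lever, 64 mm above the bench; turns with the cam, its x axis points along the lever to its long end. The lever is a straight upright bar 14 mm wide, reaching 70 mm from the axis to its long end (+x) and 28 mm the other way, from 34 to 78 mm above the bench. It sits on a flat steel cam disc (34 mm radius, one tooth of 43 mm, 18 to 32 mm above the bench) and can be pinched across its width here
- cam (a joint): angle of the cam in rad, grows as it turns clockwise seen from above, range 0 to 1.88. At 1.75 (play about 0.06 either way) the notch faces the follower; beyond it a tall tooth stops the cam on the follower. Starts between 0.3 and 0.8 and stays where it is left; turning takes about 0.15 N m. At 1.75 the long end points 130 degrees clockwise from the holder's x axis
- follower (a joint): travel in m of the brass sprung follower, towards the cam: about 0.002 to 0.005 while its 10 mm roller rides on the cam's rim, about 0.010 when it has dropped into the 13 mm wide notch (spring force 6 to 10 N)
- follower_tip (a point): top centre of the follower's brass roller, 33 mm above the bench, between cam and housing; moves along the holder's y axis towards the cam's axis (-y) as it drops in
- dolly_center (a point): centre (half-way up) of the mushroom dolly, a loose round steel post 120 mm tall, 0.35 to 0.7 kg: foot 56 mm across and 14 mm thick, shank 28 mm across, round head 40 mm across from 90 to 110 mm above its underside with a chamfered top. Its z axis points up along the post. It starts standing on the plate (underside 12 mm above the bench) about 70 mm from the cam's axis, in the lever's path
- tray: shallow open aluminium tray on the bench, fixed, 200 x 180 mm (x, y), 22 mm high, walls and floor 4 mm thick, origin at the centre of its underside; empty
- mallet: bystander: wooden mallet lying on the bench, head 95 mm long along its x and 48 mm across, handle 210 mm long along -y; origin under the head's centre
- heel_block: bystander: rounded steel block 85 x 55 x 32 mm lying on the bench; origin at the centre of its underside
- jar: bystander: amber glass jar 64 mm across, 85 mm tall, standing; origin at the centre of its underside
Things that resemble listed ones, but are neither listed nor needed, are in the scene too. What is shaped like the part that bears dolly_center but green or purple is not meant.

How it is judged:
By the outcome, as a careful person would: the job done as asked, in the order asked, and still so for the second after the job is handed in, with the robot touching nothing.
It also fails if it takes over 48 s, if anything falls off the work surface, if the arm or the gripper's body presses on something with over 40 N, if the wrist force passes 120 N, or if a joint passes its speed limit or range.

## Working session

There is one attempt and no reset: what is moved stays moved. The work goes in short steps, Python scripts to look and compute and a tool call to move; the robot and the scene stay as the last step left them, time stands still between calls to the robot, and variables do not carry over. Pictures are saved under pics/ and viewed, about 8 in all and at most 12, crops included, and the job is handed in when it is done.

Besides the shell and the picture viewer there is one more tool, called after "Call:" as a command line: name --argument value ..., lists and objects as JSON in quotes. arm_command: Moves the arm, as the interface text tells. Its arguments: {"type":"object","properties":{"increments":{"type":"array","items":{"type":"number"}}},"required":["increments"]}

```bash
mkdir -p pics
cat > h.py <<'E'
import numpy as np, cv2
from plant import sensors, imaging, ticket
def ray(n,u,v):
    c=imaging.calibration(n);T=np.array(c["world_to_cam"]);R=T[:3,:3];o=-R.T@T[:3,3]
    d=R.T@np.array([(u-c["cx"])/c["fx"],(v-c["cy"])/c["fy"],1]);return o,d
def onz(n,u,v,z):
    o,d=ray(n,u,v);return (o+d*(z-o[2])/d[2]).round(1)
def proj(n,p):
    c=imaging.calibration(n);T=np.array(c["world_to_cam"]);q=T[:3,:3]@np.array(p,float)+T[:3,3]
    return np.array([c["fx"]*q[0]/q[2]+c["cx"],c["fy"]*q[1]/q[2]+c["cy"]]).round(1)
E
python3 - <<'E'
from h import *
for n in("top","side"):
    im=imaging.capture(n);cv2.imwrite(f"pics/{n}0.png",im)
    c=imaging.calibration(n);o,d=ray(n,320,200);print(n,o.round(),d.round(2),c["fx"])
print(sensors.get_obs())
E
```

```text
top [ 410.  -99. 1244.] [ 0.14  0.01 -0.99] 430.1973418947997
side [361. 482. 668.] [ 0.19 -0.67 -0.72] 375.3636903879964
{'time': 0.1, 'joint_positions': array([ 1.15200058e+00,  3.42654970e-01,  1.52493488e+00,  2.16245588e-06,
        1.27541773e+00, -1.46033910e-01]), 'dq': array([ 5.55843067e-04, -1.87308836e-04, -3.91625460e-03, -2.57974197e-04,
        4.53173263e-05, -5.27007670e-04]), 'tau': array([ 6.09530689e-04, -4.32011354e+01, -2.44689882e+01,  7.18527683e-02,
        5.27181511e-02, -7.04833201e-05]), 'tool_pos': array([141.25905056, 505.21753401, 204.10881984]), 'tcp_rot': array([-3.14019308e+00, -2.07940221e-04,  2.86883003e+00]), 'contact_force': array([-0.11340402, -0.40320222,  0.67403339]), 'moment': array([-0.00299238,  0.00184747, -0.03494945]), 'grip_width': 92.01663765087673}
```

View pics/top0.png

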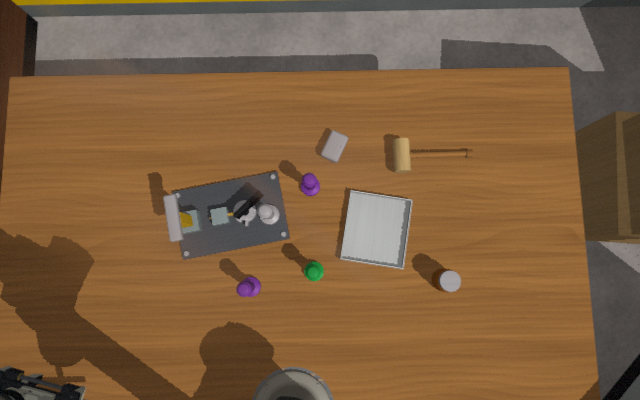

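View pics/side0.png

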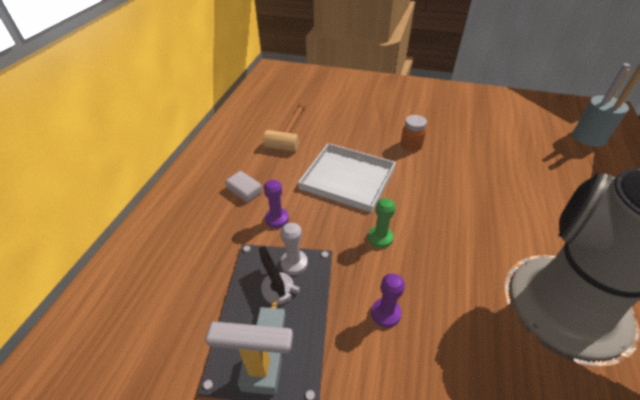

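Run:
```python
from h import *
t=cv2.imread("pics/top0.png");s=cv2.imread("pics/side0.png")
a=cv2.resize(t[165:265,155:295],None,fx=5.5,fy=5.5,interpolation=cv2.INTER_CUBIC)[:,:770]
cv2.imwrite("pics/crop_t.png",a)
b=cv2.resize(s[210:390,200:350],None,fx=3.3,fy=3.3,interpolation=cv2.INTER_CUBIC)
cv2.imwrite("pics/crop_s.png",b)
for u,v in[(175,195),(273,176),(284,235),(186,254)]:print("screw",onz("top",u,v,14))
for u,v in[(348,190),(411,199),(404,268),(341,261)]:print("tray",onz("top",u,v,22))
print("dollytop",onz("top",268,213,132))
for n,p in(("jar",(450,281,85)),("block",(334,146,32)),("mallet",(402,155,48)),("purp",(310,181,120)),("green",(314,271,120))):print(n,onz("top",*p))
```

```text
screw [600.9 332.1  14. ]
screw [651.5  48.9  14. ]
screw [479.7  18.1  14. ]
screw [431.  296.5  14. ]
tray [ 605.  -167.4   22. ]
tray [ 575.6 -347.4   22. ]
tray [ 380.4 -319.1   22. ]
tray [ 403.2 -142.6   22. ]
dollytop [530.9  48.  132. ]
jar [ 345.5 -428.5   85. ]
block [ 732.8 -129.7   32. ]
mallet [ 698.8 -322.    48. ]
purp [615.4 -61.8 120. ]
green [379.4 -68.9 120. ]
```

View pics/crop_t.png

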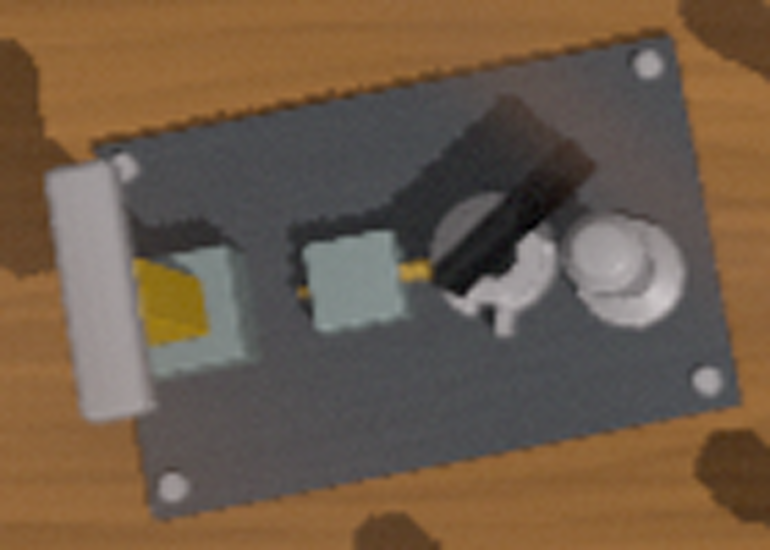

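View pics/crop_s.png

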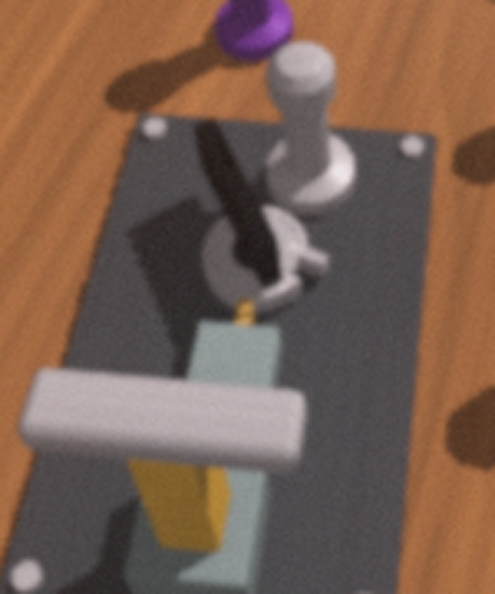

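```bash
cat >> h.py <<'E'
def totool(p,o=None):  # world displacement in tool axes from current measured pose (tool down)
    from scipy.spatial.transform import Rotation as R
    o=o or sensors.get_obs();M=R.from_euler("xyz",o["tcp_rot"]).as_matrix()
    return (M.T@(np.array(p)-o["tool_pos"])).round(1)
E
python3 - <<'E'
from h import *
f=lambda x,y:(155+x/5.5,165+y/5.5)
C=np.array([onz("top",*f(*c),12)for c in[(95,143),(672,33),(742,405),(155,518)]])
print(C, [np.linalg.norm(C[i]-C[(i+1)%4]).round() for i in range(4)])
c=C.mean(0);xa=(C[0]+C[1]-C[2]-C[3])[:2];xa/=np.linalg.norm(xa);ya=np.array([-xa[1],xa[0]])
print("holder",c,"yaw",np.degrees(np.arctan2(xa[1],xa[0])))
print("cam axis",c[:2]-45*ya)
print("cam disc",onz("top",*f(494,258),32))
a=onz("top",*f(452,278),78);b=onz("top",*f(577,155),78)
print("lever",a,b,np.linalg.norm(b-a),np.degrees(np.arctan2(*(b-a)[1::-1])))
h=onz("top",*f(606,248),132);ft=onz("top",*f(632,270),24)
g=lambda x,y:(200+x/3.3,210+y/3.3)
print("dolly head",h,"foot",ft,"side top",onz("side",*g(300,57),132),"side foot",onz("side",*g(309,172),24))
print("proj head in side",proj("side",h),g(300,57))
print("tray c",np.mean([onz("top",u,v,22)for u,v in[(348,190),(411,199),(404,268),(341,261)]],0))
o=sensors.get_obs();print(totool([h[0],h[1],93],o))
E
```

```text
[[613.1 341.   12. ]
 [666.5  37.   12. ]
 [469.1   1.5  12. ]
 [416.6 304.8  12. ]] [np.float64(309.0), np.float64(201.0), np.float64(308.0), np.float64(200.0)]
holder [541.325 171.075  12.   ] yaw 10.316366295602242
cam axis [549.38374627 126.80247343]
cam disc [546.1 126.9  32. ]
lever [531.3 139.   78. ] [591.7  77.2  78. ] 86.4141192167114 -45.656387742325954
dolly head [538.6  55.3 132. ] foot [539.4  56.9  24. ] side top [540.1  60.9 132. ] side foot [540.5  64.   24. ]
proj head in side [292.6 225.2] (290.90909090909093, 227.27272727272728)
tray c [ 491.05  -244.125   22.   ]
[-503.9 -326.1  111.5]
```

Could be mistaken for the dolly: the purple posts at (310,185) and (249,287), and the green one at (314,271). The one I want is the steel post at (268,214) on the plate. The crops confirm it: bare steel, round head and foot, about 70 mm from the cam axis.

Call:
arm_command --increments '[0, -503, -323, 40, 0, 0, -503, -323, 40, 0, 0, -503, -323, 40, 0, 0, -503, -323, 40, 0, 0, -503, -323, 40, 0, 0, -503, -323, 40, 0, 0, -503, -323, 40, 0, 0, -503, -323, 40, 0, 0, -503, -323, 40, 0, 0, -503, -323, 40, 0, 0, -503, -323, 40, 0, 0, -503, -323, 40, 0, 0, -503, -323, 40, 0, 0, -503, -323, 40, 0]'

```text
time: 1.85
tool_pos: [538.4, 59.9, 165.0]
tcp_rot: [3.141, 0.0, 2.87]
contact_force: [-0.8, 0.2, 0.3]
grip_width: 92.0
```

Run:
```python
from h import *
o=sensors.get_obs();print(o["time"],o["tool_pos"],o["tcp_rot"],o["joint_positions"],totool([539,58,93],o))
s=imaging.capture("side")
cv2.imwrite("pics/s1.png",cv2.resize(s[150:330,180:380],None,fx=3,fy=3))
```

```text
1.85 [538.39063333  59.94941124 165.0327649 ] [3.14135721e+00 3.14059908e-04 2.87023080e+00] [-3.07096002e-02  4.06618669e-01  1.54038803e+00  1.65397861e-04
  1.19422483e+00 -1.33020491e+00] [-1.1 -1.7 72. ]
```

View pics/s1.png

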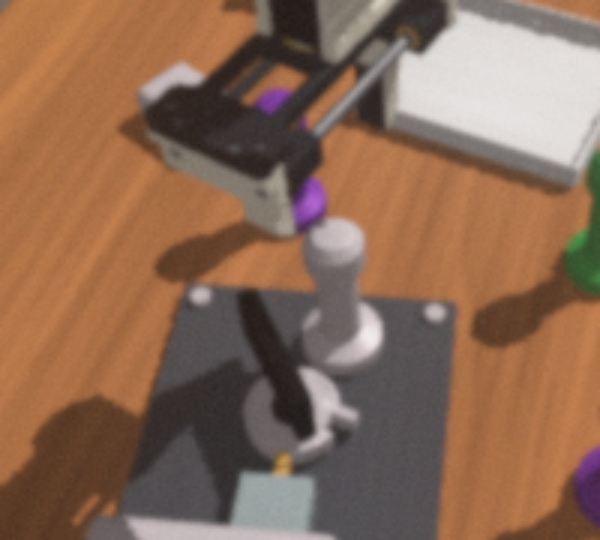

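Run:
```python
from h import *
f=lambda p:((proj("side",p)-[180,150])*3).round()
print(f([538.4,60,165]))
d=np.array([np.sin(2.87),-np.cos(2.87),0])
for s in(46,-46):
  for z in(165,184):print(s,z,f(np.array([538.4,60,z])+s*d))
print(f([539,58,132]))
t=imaging.capture("top");cv2.imwrite("pics/t1.png",cv2.resize(t[130:270,160:360],None,fx=4,fy=4))
```

```text
[332. 196.]
46 165 [288. 247.]
46 184 [284. 225.]
-46 165 [374. 149.]
-46 184 [373. 127.]
[336. 229.]
```

View pics/t1.png

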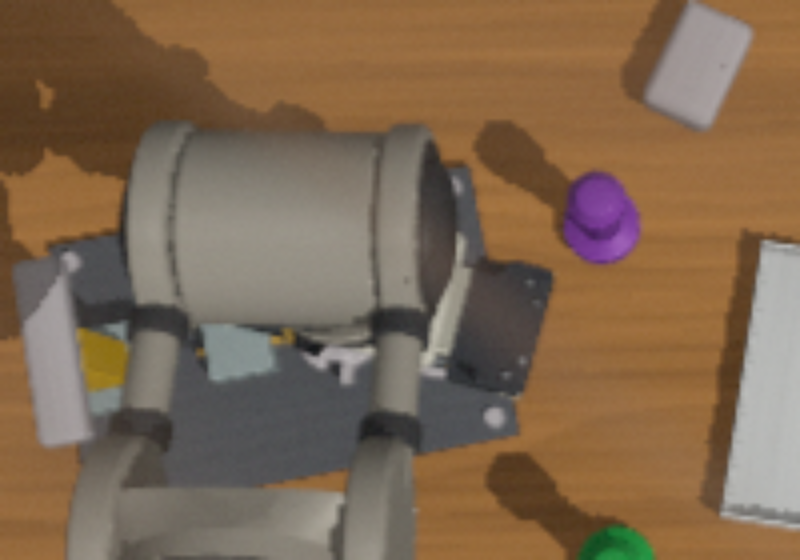

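The near fingertip shows at (270,225) in the side crop and the far one at about (374,127), both as projected. The dolly head sits between them at (335,235). The top view is mostly blocked by the arm. I'll descend and grip.

Call:
arm_command --increments '[0, -1, -2, 36, 0, 0, -1, -2, 72, 0, 0, -1, -2, 72, 0, 0, -1, -2, 72, 0, 0.9, -1, -2, 72, 0, 0.9, -1, -2, 72, 0, 0.9, -1, -2, 72, 0, 0.9, -1, -2, 72, 0, 0.9, -1, -2, 72, 0, 0.9, -1, -2, 72, 0]'

```text
time: 3.2
tool_pos: [539.5, 57.2, 92.8]
tcp_rot: [3.141, 0.0, 2.869]
contact_force: [0.8, 1.9, -0.2]
grip_width: 38.2
```

Call:
arm_command --increments '[0.9, 0, 0, -30, 0, 0.9, 0, 0, -70, 0, 0.9, 0, 0, -90, 0, 0.9, -5, -30, -90, 0, 0.9, -9, -75, -90, 0, 0.9, -14, -120, -90, 0, 0.9, -19, -165, -90, 0, 0.9, -24, -210, -90, 0, 0.9, -29, -255, -90, 0, 0.9, -34, -290, -90, 0, 0.9, -34, -303, -90, 0, 0.9, -34, -303, -90, 0, 0.9, -34, -303, -60, 0, 0.9, -34, -303, -30, 0, 0.9, -34, -303, -15, 0, 0.9, -34, -303, -15, 0]'

```text
time: 5.2
tool_pos: [490.1, -242.9, 106.9]
tcp_rot: [3.141, -0.002, 2.87]
contact_force: [-0.2, 0.4, -6.0]
grip_width: 38.1
```

Run:
```python
from h import *
o=sensors.get_obs();print(o["time"],o["tool_pos"],o["contact_force"],o["grip_width"])
s=imaging.capture("side")
cv2.imwrite("pics/s2.png",cv2.resize(s[60:240,240:440],None,fx=3,fy=3))
```

```text
5.2 [ 490.09255535 -242.94453516  106.92261292] [-0.21330613  0.36336915 -6.00819821] 38.082260758726505
```

View pics/s2.png

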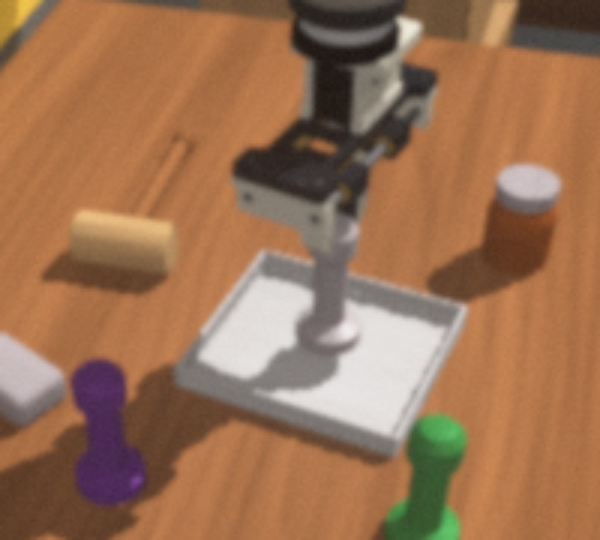

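The dolly hangs upright in the grip over the middle of the tray, foot at (330,330). I'll lower it gently.

Call:
arm_command --increments '[0.9, 0, 0, 10, 0, 0.9, 0, 0, 16, 0, 0.9, 0, 0, 20, 0, 0.9, 0, 0, 21, 0, 0.9, 0, 0, 21, 0]'

```text
time: 5.88
tool_pos: [490.4, -244.1, 86.8]
tcp_rot: [3.142, 0.0, 2.869]
contact_force: [0.1, -0.5, -6.4]
grip_width: 37.8
```

Call:
arm_command --increments '[0.9, 0, 0, 1, 0, 0.9, 0, 0, 2, 0, 0.9, 0, 0, 2.5, 0, 0.9, 0, 0, 2.5, 0]'

```text
time: 6.38
tool_pos: [490.8, -244.2, 84.8]
tcp_rot: [-3.141, 0.001, 2.869]
contact_force: [-1.0, 0.8, 0.6]
grip_width: 38.7
```

Call:
arm_command --increments '[0.4, 0, 0, 2, 0, 0, 0, 0, 2, 0, 0, 0, 0, 2, 0, 0, 0, 0, 2, 0, 0, 0, 0, -30, 0, 0, 0, 0, -85, 0, 0, 0, 0, -125, 0, 0, 5, 45, -125, 5, 0, 12, 100, -125, 12, 0, 20, 160, -125, 20, 0, 27, 220, -125, 27, 0, 34, 280, -125, 30, 0, 41, 335, -125, 30, 0, 45, 373, -125, 30, 0, 45, 373, -100, 30, 0, 45, 373, -75, 30, 0, 45, 373, -75, 30, 0, 45, 373, -75, 30]'

```text
time: 8.62
tool_pos: [548.1, 127.1, 160.2]
tcp_rot: [3.14, 0.001, 2.345]
contact_force: [0.9, -0.2, -0.5]
grip_width: 92.0
```

Run:
```python
from h import *
o=sensors.get_obs();print(o["time"],o["tool_pos"],np.degrees(o["tcp_rot"]),o["joint_positions"],totool([548,127,45],o))
s=imaging.capture("side")
b=cv2.resize(s[100:330,200:430],None,fx=2.5,fy=2.5)
cv2.imwrite("pics/s3.png",b)
f=lambda p:((proj("side",p)-[200,100])*2.5).round()
print("axis@78",f([548,127,78]),"tcp",f(o["tool_pos"]))
for a in (-45.7,-50):
  for r in(70,-28):print(a,r,f([548+r*np.cos(np.radians(a)),127+r*np.sin(np.radians(a)),78]))
print("dolly top exp",f([490.8,-244.2,124]))
```

```text
8.625 [548.10547324 127.13334459 160.20077932] [1.79934608e+02 4.86665924e-02 1.34354976e+02] [ 9.16779289e-02  4.47404777e-01  1.48856925e+00  6.49987965e-05
  1.20419723e+00 -6.82486188e-01] [ 1.000e-01 -3.000e-01  1.152e+02]
axis@78 [193. 429.] tcp [182. 361.]
-45.7 70 [157. 363.]
-45.7 -28 [210. 458.]
-50 70 [163. 361.]
-50 -28 [207. 459.]
dolly top exp [378.  99.]
```

View pics/s3.png

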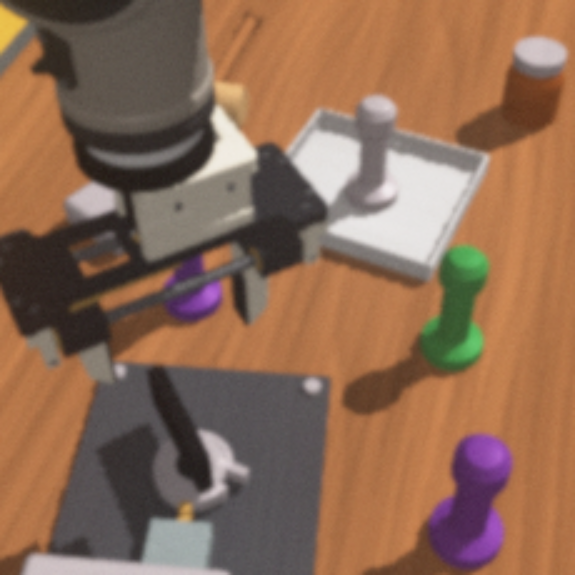

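The dolly stands upright in the tray with its top at (376,105). The lever runs from (158,370) to (205,480), as predicted. I'll descend and pinch it.

Call:
arm_command --increments '[0, 0, 0, 50, 0, 0, 0, 0, 95, 0, 0, 0, 0, 115, 0, 0, 0, 0, 115, 0, 0.5, 0, 0, 115, 0, 0.97, 0, 0, 115, 0, 0.97, 0, 0, 115, 0, 0.97, 0, 0, 115, 0, 0.97, 0, 0, 115, 0, 0.97, 0, 0, 115, 0, 0.97, 0, 0, 115, 0]'

```text
time: 10.05
tool_pos: [547.5, 127.2, 44.2]
tcp_rot: [3.142, -0.0, 2.345]
contact_force: [-0.2, -0.1, -0.1]
grip_width: 26.2
```

Call:
arm_command --increments '[0.97, 0, 0, 0, 0, 0.97, 0, 0, 0, 0, 0.97, 0, 0, 0, 0, 0.97, 0, 0, 0, 0]'

```text
time: 10.55
tool_pos: [550.0, 129.6, 44.3]
tcp_rot: [3.135, 0.001, 2.345]
contact_force: [8.9, 11.0, -7.4]
grip_width: 13.7
```

Call:
arm_command --increments '[0.97, 0, 2, 0, 0, 0.97, 0, 4, 0, 0, 0.97, 0, 4, 0, 0, 0.97, 0, 4, 0, 0]'

```text
time: 11.05
tool_pos: [550.0, 129.7, 44.2]
tcp_rot: [-3.141, -0.0, 2.345]
contact_force: [-1.1, -0.9, 2.2]
grip_width: 14.2
```

Call:
arm_command --increments '[0.97, 0, 4, 0, 5, 0.97, 0, 4, 0, 10, 0.97, 0, 4, 0, 15, 0.97, 0, 4, 0, 20, 0.97, 0, 4, 0, 25, 0.97, 0, 4, 0, 30, 0.97, 0, 4, 0, 35, 0.97, 0, 4, 0, 35]'

```text
time: 12.05
tool_pos: [550.8, 130.2, 44.1]
tcp_rot: [-3.136, 0.003, 1.733]
contact_force: [-8.4, -12.1, 7.2]
grip_width: 13.7
```

Call:
arm_command --increments '[0.97, -1, -2, 0, 0, 0.97, -2, -3, 0, 0, 0.97, -2, -3, 0, 5, 0.97, -2, -3, 0, 10, 0.97, -2, -3, 0, 15, 0.97, -2, -3, 0, 20, 0.97, -2, -3, 0, 25, 0.97, -2, -3, 0, 29, 0.97, -2, -3, 0, 29]'

```text
time: 13.18
tool_pos: [551.5, 130.0, 44.2]
tcp_rot: [3.14, -0.0, 1.228]
contact_force: [3.4, -3.9, -2.7]
grip_width: 13.6
```

Run:
```python
from h import *
o=sensors.get_obs();print(o["time"],o["tool_pos"],np.degrees(o["tcp_rot"]),o["contact_force"],o["moment"],o["joint_positions"][5])
```

```text
13.175 [551.4530638  130.03792199  44.2353234 ] [ 1.79905983e+02 -2.24867949e-02  7.03851147e+01] [ 3.40355358 -3.89609851 -2.65745477] [-0.8450154  -0.41980955 -0.25580754] 0.4391218344865305
```

Call:
arm_command --increments '[0.97, 0, 0, 0, 2, 0.97, 0, 0, 0, 4, 0.97, 0, 0, 0, 6, 0.97, 0, 0, 0, 8, 0.97, 0, 0, 0, 9, 0.97, 0, 0, 0, 9, 0.97, 0, 0, 0, 9]'

```text
time: 14.05
tool_pos: [551.5, 130.0, 44.2]
tcp_rot: [3.14, -0.001, 1.073]
contact_force: [3.0, -4.3, -2.7]
grip_width: 13.5
```

Run:
```python
from h import *
o=sensors.get_obs();print(o["time"],o["tool_pos"],np.degrees(o["tcp_rot"]),o["contact_force"],o["moment"])
s=imaging.capture("side")
cv2.imwrite("pics/s4.png",cv2.resize(s[220:330,210:350],None,fx=5,fy=5,interpolation=cv2.INTER_CUBIC))
# expected follower tip: holder frame y. roller in notch vs not seen from first picture
```

```text
14.05 [551.52837371 129.99254684  44.21852878] [ 1.79894197e+02 -3.00385852e-02  6.14735918e+01] [ 2.96363146 -4.33648073 -2.71146815] [-0.8192567  -0.48743437  0.08195185]
```

View pics/s4.png

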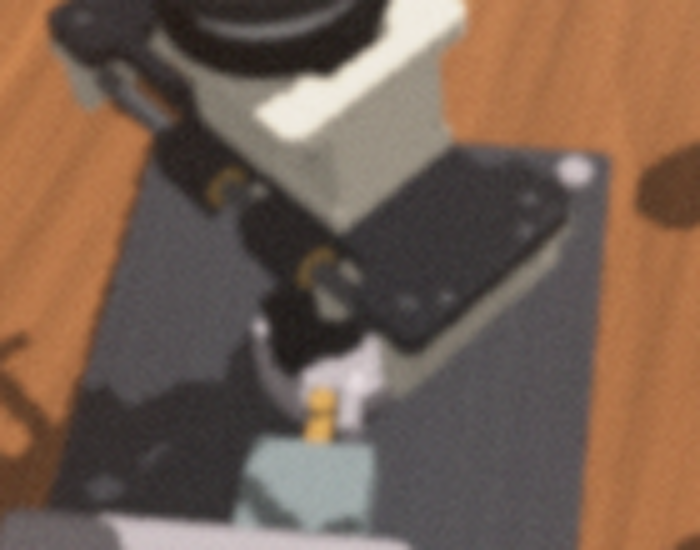

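Run:
```python
from h import *
a=np.radians(10.3);ya=np.array([-np.sin(a),np.cos(a)]);xa=np.array([np.cos(a),np.sin(a)]);c=np.array([541.3,171.1])
for im in(cv2.imread("pics/side0.png"),imaging.capture("side")):
    r=im[285:315,260:290];h=cv2.cvtColor(r,cv2.COLOR_BGR2HSV)
    m=cv2.inRange(h,(12,110,110),(32,255,255));v,u=np.nonzero(m);v=v+285;u=u+260
    print(len(v),v.min(),v.max(),u[v==v.min()])
    for vv in(v.min(),v.max()):
        p=onz("side",u[v==vv].mean(),vv,33)[:2]-c;print("holder xy",p@xa,p@ya)
```

```text
34 301 307 [273 274 275]
holder xy 3.1938419573568932 -8.711450714515184
holder xy 0.9388534857989872 3.4883454720258276
46 298 307 [274]
holder xy 4.303455971624267 -14.909737311579065
holder xy 1.8601104629624254 3.524200486007842
```

Call:
arm_command --increments '[0.8, 0, 0, 0, 0, 0.5, 0, 0, 0, 0, 0.3, 0, 0, 0, 0, 0.3, 0, 0, 0, 0, 0.3, 0, 0, 0, 0, 0.3, 0, 0, -30, 0, 0.3, 0, 0, -80, 0, 0.3, 0, 0, -130, 0, 0.3, 0, 0, -180, 0, 0.3, 0, 0, -220, 0, 0.3, 0, 0, -220, 0, 0.3, 0, 0, -220, 0]'

```text
time: 15.65
tool_pos: [550.1, 130.3, 263.3]
tcp_rot: [-3.14, 0.001, 1.071]
contact_force: [-0.1, 0.0, -0.0]
grip_width: 64.5
```

Run:
```python
from h import *
o=sensors.get_obs();print(o["time"],o["tool_pos"],o["contact_force"],o["grip_width"])
im=imaging.capture("side");cv2.imwrite("pics/s5.png",cv2.resize(im[100:340,180:440],None,fx=2.5,fy=2.5,interpolation=cv2.INTER_CUBIC))
a=np.radians(10.3);ya=np.array([-np.sin(a),np.cos(a)]);c=np.array([541.3,171.1])
m=cv2.inRange(cv2.cvtColor(im[285:315,260:290],cv2.COLOR_BGR2HSV),(12,110,110),(32,255,255));v,u=np.nonzero(m);v+=285;u+=260
print((onz("side",u[v==v.min()].mean(),v.min(),33)[:2]-c)@ya)
```

```text
15.65 [550.05486293 130.28557733 263.27045851] [-0.14026427  0.03527133 -0.001963  ] 64.4646913574171
-14.909737311579065
```

View pics/s5.png

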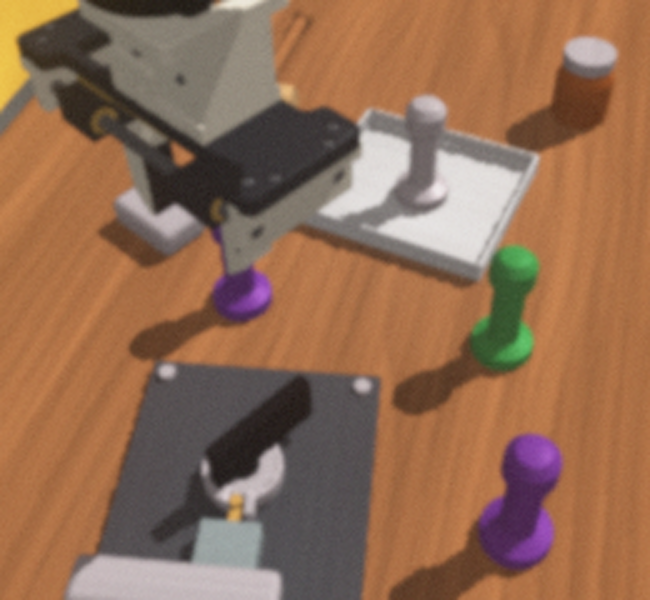

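The lever now points to (305,385) and is clear of the gripper. The brass follower at (235,508) is in the notch, and the dolly stands upright in the tray at (423,150). Handing in.

```bash
python3 -c "
from plant import ticket;print(ticket.close_job())"
```

```text
the job is handed in; nothing more can be done
None
```

I moved the steel dolly first, standing it upright near the middle of the tray and letting go. Then I pinched the cam lever on its axis, turned it about 73° clockwise to a cam angle of about 1.73 rad, let go and lifted clear. I handed the job in at about 15.7 s on the robot clock.

**Last checks**
- The follower tip had moved about 6 mm towards the cam, to 4 mm inside its rim, so it is in the notch. It read the same after I let go.
- The wrist moment about the vertical changed sign as the cam reached the notch, which fits the follower dropping in.
- The dolly stood upright in the tray in the last picture, and the robot was touching nothing (force about 0).
- The jar and the steel block looked undisturbed. The mallet was mostly hidden behind the gripper in that picture, but the arm never went near it.

**What disagreed**
- My first estimate of the cam axis was about 3–4 mm off. The pinch showed it as a side force of about 14 N, and I corrected for it.
- During the turn I applied that correction twice by mistake, which again gave about 14–16 N until I undid it. Wrist forces read at the end of each move stayed at or below that, well under the limits.

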